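# Pack the pliers and snap the toolbox shut

### The job

Lay the pliers flat in the wide front bay of the red toolbox, setting them down rather than dropping them. Then swing the lid down without slamming it and press its front edge until the latch snaps and the lid is fully shut. Leave the white pot, the pebble jar and the wooden tamping block where they stand.

Things in the scene. Friction and masses are not known exactly. Their poses are not given: they have to be found in the camera images.
- toolbox: Red plastic toolbox, 180 mm deep (x), 300 mm long (y), base 85 mm high, walls 4 mm; it does not slide. Origin: centre of the underside; +x to the hinge (back), -x to the latch (front, robot side). A wall along y at x = +32 mm, its top 52 mm up, parts the wide front bay from a narrow rear bay with a loose wire spool. A black latch housing juts 26 mm out in front, 75 mm wide, top 82 mm up.
- bay_centre (a point): Centre of the front bay's inner floor: x -28, y 0, z +7 mm in the toolbox frame, axes as the toolbox. The bay is 116 mm (x -86 to +30) by 292 mm (y -146 to +146), open above, for the pliers.
- toolbox_lid (a joint): Lid angle, rad: 0 shut, 1.57 upright, 1.85 stop; starts at 1.66 to 1.82, its top then 0.28 m up. Stiff hinge, lid 0.28 kg: above about 1.0 it stays where left; lower it sinks slowly until its catch rests on the latch nose at about 0.06 (front edge 11 mm up). Pressing the front edge with 10 to 15 N takes it past the nose: at about 0.03 it snaps and then stays within 0.01 of shut.
- lid_hinge (a point): Middle of the lid's hinge axis: x +90, z +85.5 mm in the toolbox frame; the axis runs along the toolbox's y. The point turns with the lid (axes as the toolbox when shut): the lid reaches 180 mm along the point's -x to its front edge, outer skin at +25 mm along the point's z, 300 mm wide. A black latch tongue, 54 mm wide, mid-front, reaches 195 mm from the hinge and to -24 mm in z.
- lid_press (a point): Where to press: on the flat outer skin above the latch, 160 mm from the hinge (20 mm in from the front edge), mid-width; turns with the lid, +z out of the skin. With the lid shut it is 110.5 mm above the toolbox's underside. A folded black handle, 10 mm proud, 150 mm wide, lies on the skin 52 to 92 mm from the hinge; 95 to 180 mm is clear.
- toolbox_latch (a joint): Spring latch behind the grey button, m: 0 with the nose and button fully out (rest), growing to 0.005 as the button or nose is pushed in. It rides in about 3 mm while the lid's catch passes and springs back to 0 once the lid is caught. It needs no touching.
- pliers: Stainless concave branch pliers, one rigid piece 180 mm long, 56 mm wide over the handles, 12 to 13 mm thick, 0.2 kg, lying flat on the table. Origin: centre of the underside; +x towards the rounded jaws, -x towards the handle ends, +z up.
- pliers_grip (a point): Where to grip the pliers, near the balance point: 4 mm ahead (+x) of the origin, 6 mm above the underside. Here the two handles run parallel, together 37 to 38 mm wide across y; grip across y from above.
- pot: Shallow round white porcelain pot, 150 mm across, 46 mm high. Bystander. Origin: centre of the underside.
- jar: Glass jar of pebbles with a steel screw cap, 84 mm across, 125 mm high. Bystander. Origin: centre of the underside.
- tamper: Wooden tamping block 110 x 60 mm, 35 mm thick, with a knob on top, 88 mm high in all. Bystander. Origin: centre of the underside.
There are look-alikes about, which are no part of the job. Of the things like the pliers, leave any that is turquoise; of the rest the larger one is meant.

How it is judged:
On the way, in this order (a step that is already met when the one before it is completed fails the run):
1. the pliers lie flat in the front bay, let go, with the lid still open (x of pliers in the frame of toolbox between -0.075 and 0.02 m and y of pliers in the frame of toolbox between -0.07 and 0.07 m and z of pliers in the frame of toolbox below 0.022 m and angle between pliers's own z axis and vertical below 0.2 rad and linear speed of pliers below 0.03 m/s and contact force between the fingers and pliers below 0.2 N and value of joint toolbox_lid above 0.6 rad), for 0.2 s.
2. the lid is shut past the latch (value of joint toolbox_lid below 0.02 rad and value of joint toolbox_latch below 0.0015 m), for 0.2 s.
At the end, for the whole second after the job is handed in: The pliers lie flat (within 0.2 rad) and still on the floor of the front bay, their origin between x -75 and +20 mm and within 70 mm of the middle in y (toolbox frame); the lid is within 0.02 rad of shut and the latch has sprung back out (under 1.5 mm) (all of step 2 and x of pliers in the frame of toolbox between -0.075 and 0.02 m and y of pliers in the frame of toolbox between -0.07 and 0.07 m and z of pliers in the frame of toolbox below 0.022 m and angle between pliers's own z axis and vertical below 0.2 rad and linear speed of pliers below 0.03 m/s); the robot touches nothing.
It fails at once if the pot is moved by more than 20 mm (distance of pot from where it was at the start of the episode above 0.02 m).
It fails at once if the jar is moved by more than 20 mm (distance of jar from where it was at the start of the episode above 0.02 m).
It fails at once if the tamping block is moved by more than 20 mm (distance of tamper from where it was at the start of the episode above 0.02 m).
It fails at once if the pliers fall or fly loose faster than 0.9 m/s (dropped from more than about 40 mm) (linear speed of pliers above 0.9 m/s and contact force between the fingers and pliers below 0.1 N).
It fails at once if the lid is slammed: it swings down faster than 4 rad/s while more than 0.1 rad open (value of joint toolbox_lid above 0.1 rad and velocity of joint toolbox_lid below -4 rad/s).
It also fails if it takes over 67 s, if anything falls off the work surface, if the arm or the gripper's body presses on something with over 40 N, if the wrist force passes 120 N, or if a joint passes its speed limit or range.

### The arm

A 6-joint arm with a two-finger parallel gripper is mounted at the origin on the work surface. World frame = base frame: x ahead of the robot, y to its left, z up, the work surface at z = 0. Lengths are in m, angles in rad, forces in N, time in s.
With the tool pointing down it reaches from about 0.275 to 0.875 m from the base axis. Payload 12.5 kg.
Tool frame: the origin (TCP) lies on the centre line of the jaws, within the pads' length; the fingertips stand r.finger_overhang ahead of it and the grasp point (between the pads) lies 3 mm ahead of it (r.finger_overhang is the distance from the TCP to the fingertips, in m); z points along the fingers, y is the line along which they close (so a half turn about z gives the same grasp; the last joint's range is limited). The gripper opens to 85 mm and grips with 20 to 120 N. Pads are 22 mm wide; open, the fingers measure 114 mm over their backs; the gripper's body (76 mm by 85 mm) begins 54 mm behind the grasp point. The pads swing forward as they close: fully open they stand 13 mm farther back than shut.
Start: joints at [-0.085, 0.351, 1.652, -0, 1.139, -0.085], TCP at [0.55, 0, 0.253] pointing down, gripper open.
Joint ranges: [-2.75, 2.75], [-0.79, 2.1], [0.01, 2.65], [-1.57, 4.71], [0.07, 3.14], [-2.87, 2.87]. Speed limits (rad/s): [2.22, 2.22, 2.79, 3.14, 3.14, 3.14].

### API

Orientations are given as a unit quaternion [x, y, z, w].
In Python, from cell import r, optics gives the robot as it stands. The module is installed in compiled form; this text tells all that it offers. Calls block until the motion is done:
- r.move_to(position, orientation): joint-space move of the TCP to a pose.
- r.move_linear(position, rot=None, vel=0.15): straight line of the TCP; rot=None keeps the orientation; vel is the mean speed in m/s.
- r.set_joints(angles): joint-space move.
- r.set_gripper(opening, squeeze=None): opening from 0.0 (shut) to 1.0 (fully open); squeeze is the grip in N (None keeps the last); returns when the fingers have stopped.
- r.sleep(seconds).
- r.inverse_kinematics(position, orientation): joint angles nearest the present ones, or None.
- optics.get_image(name): name is "scene" or "side" or "wrist"; returns a dict with "pixels" (480x640x3 uint8, red, green, blue), "depth" (480x640 float32, m along the optical axis (not along the pixel's ray), 0 where there is no reading), "fx", "fy", "cx", "cy" (pixels), "camera_from_world" (4x4, takes a point from world to camera coordinates); the wrist camera has in their place "mount" (4x4, takes a point from camera to tool coordinates, whose origin is the TCP and whose axes are the flange's). Camera axes: x right, y down, z forward; pixel columns grow to the right and rows downward; lengths in m; the calibration is good to about 2 mm. The wrist camera is an equidistant fisheye: a pixel r from the principal point sees the ray r / f radians off the axis. A picture is of the moment at which its call begins: read the wrist's pose just before it.
A pose or a line that the arm cannot do raises r.PlanningError and nothing moves.
- r.hand_in(): hands the job in; it is judged then, once.
Readings, each from a call of its own:
- r.current_t(): time.
- r.current_q(): joint angles.
- r.current_qvel(): joint speeds.
- r.current_effort(): joint torques, N m.
- r.current_tool_pos(): TCP position.
- r.current_ee_rot(): TCP orientation.
- r.current_contact_force(): force on the tool from outside, world axes, zero at the start.
- r.current_torque(): the same for the moment, N m.
- r.current_opening(): opening from 0.0 (shut) to 1.0 (fully open).
- r.current_finger_force(): force on a finger pad.
Only numpy, scipy, OpenCV 4.12 (cv2) and the standard library are available. Lean on these libraries where they do the work, as an engineer would, in place of code of your own. Each camera call takes 0.05 s, during which the arm holds its last target. There are 200 camera calls.

## Working session

There is one attempt and no reset: what is moved stays moved. The work goes in short steps, each a Python script; the robot and the scene stay as the last script left them, time stands still between calls to the robot, and variables do not carry over. Pictures are saved under pics/ and viewed, at most 10 in all, crops included, and the job is handed in when it is done.

```bash
mkdir -p pics; ls; python3 - <<'E'
from cell import r, optics
import cv2,pickle,numpy as np
for n in("scene","side","wrist"):
    d=optics.get_image(n); cv2.imwrite(f"pics/{n}0.png",d["pixels"][:,:,::-1]); pickle.dump(d,open(f"{n}0.pkl","wb"))
    print(n,d["fx"],d["cx"],d["cy"],np.round(d.get("camera_from_world",d.get("mount")),3).tolist(),(d["depth"]>0).mean())
print(r.finger_overhang,r.current_t(),r.current_ee_rot())
E
```

```text
pics
scene 517.3551847988176 312.42613150517366 241.12714974817067 [[-0.632, 0.775, 0.02, 0.415], [0.565, 0.478, -0.672, -0.281], [-0.53, -0.413, -0.74, 1.679], [0.0, 0.0, 0.0, 1.0]] 0.9961067708333333
side 552.483704642754 315.8553461402237 227.53241004120645 [[-0.964, -0.266, -0.006, 0.568], [-0.18, 0.669, -0.721, 0.186], [0.196, -0.694, -0.693, 1.167], [0.0, 0.0, 0.0, 1.0]] 0.9959375
wrist 371.64829954431775 321.62409457044083 245.368321412706 [[0.0, -0.955, -0.298, 0.076], [1.0, 0.0, -0.0, 0.001], [0.0, -0.298, 0.955, -0.122], [0.0, 0.0, 0.0, 1.0]] 0.9959602864583333
0.022 0.15 [ 7.07126431e-01  7.07086992e-01 -2.78076446e-04 -3.44843829e-04]
```

View pics/scene0.png

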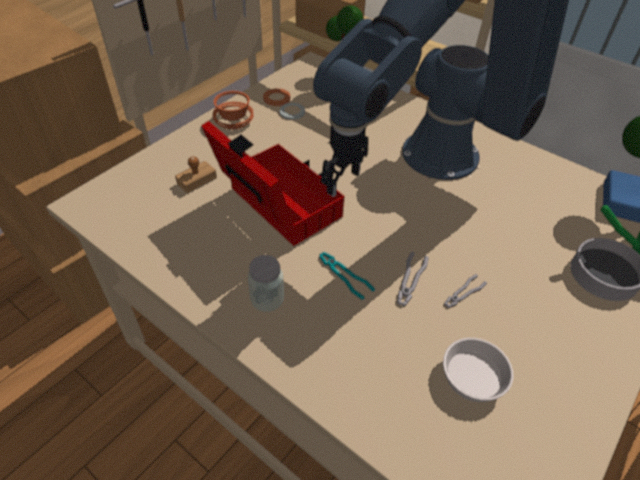

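View pics/side0.png

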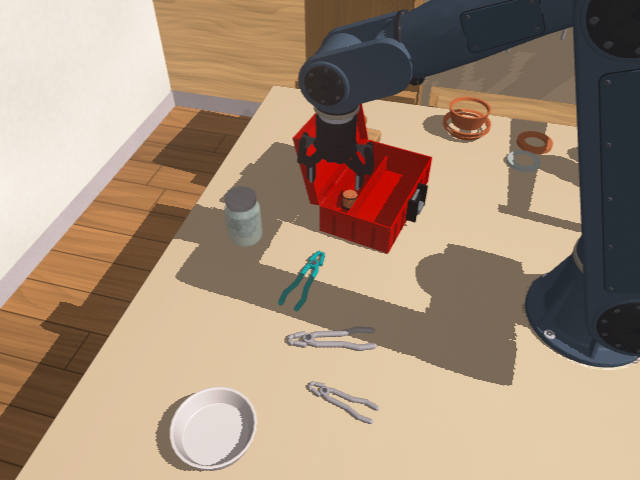

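The scene view shows the open red toolbox around (285,190), with its latch facing the robot. The turquoise pliers are at (345,275), the larger steel pair at (412,280) and the smaller steel pair at (465,292). In the side view the larger pair is at (332,338), with its jaws to the left.

```bash
cat >h.py <<'E'
import numpy as np,cv2,pickle
def world(d):
    v,u=np.mgrid[:480,:640]; z=d["depth"].astype(float)
    P=np.stack([(u-d["cx"])/d["fx"]*z,(v-d["cy"])/d["fy"]*z,z],-1)
    T=np.linalg.inv(d["camera_from_world"]); return P@T[:3,:3].T+T[:3,3]
def ray(d,u,v,h):
    T=np.linalg.inv(d["camera_from_world"]); k=T[:3,:3]@np.array([(u-d["cx"])/d["fx"],(v-d["cy"])/d["fy"],1]);o=T[:3,3]
    return o+k*(h-o[2])/k[2]
E
python3 - <<'E'
from h import *
np.set_printoptions(precision=4,suppress=True)
reds=[]
for n in("scene","side"):
    d=pickle.load(open(n+"0.pkl","rb")); W=world(d); p=d["pixels"].astype(int)
    hsv=cv2.cvtColor(d["pixels"],cv2.COLOR_RGB2HSV)
    if n=="side": box=(slice(318,360),slice(278,385)); tab=W[290:310,360:380]
    else: box=(slice(250,308),slice(393,432)); tab=W[320:340,380:420]
    print(n,"table z",np.median(tab[...,2]),tab[...,2].std())
    w=W[box].reshape(-1,3); m=(hsv[box][...,1].reshape(-1)<70)
    for name,mm in(("sat",m),("depth",(w[:,2]>.006)&(w[:,2]<.03))):
        q=w[mm]; (c,s,a)=cv2.minAreaRect(q[:,:2].astype(np.float32)); print(name,len(q),np.array(c),np.array(s),a,"z",np.percentile(q[:,2],[5,50,95]))
        pc=np.linalg.svd(q[:,:2]-q[:,:2].mean(0),full_matrices=False)[2][0]; print("mean",q[:,:2].mean(0),"axis",pc)
    R=((hsv[...,0]<6)|(hsv[...,0]>174))&(hsv[...,1]>180)&(hsv[...,2]>60)
    q=W[R]; q=q[(q[:,0]>.3)&(q[:,0]<.95)&(q[:,2]>0)&(q[:,2]<.35)]
    rim=q[(q[:,2]>.079)&(q[:,2]<.09)]
    low=q[(q[:,2]>.01)&(q[:,2]<.09)]
    for nm,k in(("rim",rim),("low",low)):
        c,s,a=cv2.minAreaRect(k[:,:2].astype(np.float32)); print(nm,len(k),np.array(c),np.array(s),a)
    print("top",q[:,2].max(), "lid mean top",q[q[:,2]>q[:,2].max()-.01].mean(0))
    reds.append(q)
    # known objects
q=np.vstack(reds);low=q[(q[:,2]>.01)&(q[:,2]<.09)]
c,s,a=cv2.minAreaRect(low[:,:2].astype(np.float32));print("both",c,s,a)
im=np.full((600,800,3),255,np.uint8)
for x,y,z in q:
    cv2.circle(im,(int(400-(y-0)*1000)if 0 else int(400-(y-.1)*1200),int(550-(x-.4)*1000)),1,(0,0,255) if z>.09 else (200,0,0) if z>.075 else (0,180,0),-1)
cv2.imwrite("pics/top.png",im)
E
```

```text
scene table z -0.00041696145641534343 0.052271990531712116
sat 1509 [0.8419 0.3551] [0.9795 0.1167] 24.59434700012207 z [-0.0035  0.0013  0.0133]
mean [0.5027 0.204 ] axis [0.9265 0.3763]
depth 511 [0.5068 0.1956] [0.1795 0.0524] 12.378297805786133 z [0.0069 0.0105 0.0146]
mean [0.51  0.201] axis [0.9577 0.2878]
rim 306 [ 0.5083 -0.2327] [0.3015 0.2113] 79.62811279296875
low 3014 [ 0.5034 -0.2323] [0.3092 0.2212] 79.5831069946289
top 0.2717702103789579 lid mean top [ 0.6358 -0.2449  0.2636]
side table z -0.0006664136824384159 0.0019934522737516643
sat 3324 [0.4094 0.4795] [0.2182 0.7146] 18.171937942504883 z [-0.0034  0.0004  0.0123]
mean [0.5128 0.212 ] axis [-0.9998 -0.0182]
depth 903 [0.5023 0.2029] [0.1766 0.0539] 17.386240005493164 z [0.0066 0.0101 0.0137]
mean [0.5013 0.2023] axis [0.9597 0.2809]
rim 1110 [ 0.5035 -0.2793] [0.4033 0.2245] 81.36811828613281
low 5131 [ 0.4975 -0.2911] [0.4358 0.2228] 82.85649871826172
top 0.3467503176001808 lid mean top [ 0.5538 -0.0035  0.3454]
both (0.49735942482948303, -0.290910929441452) (0.4332236647605896, 0.2281690239906311) 82.11085510253906
```

View pics/top.png

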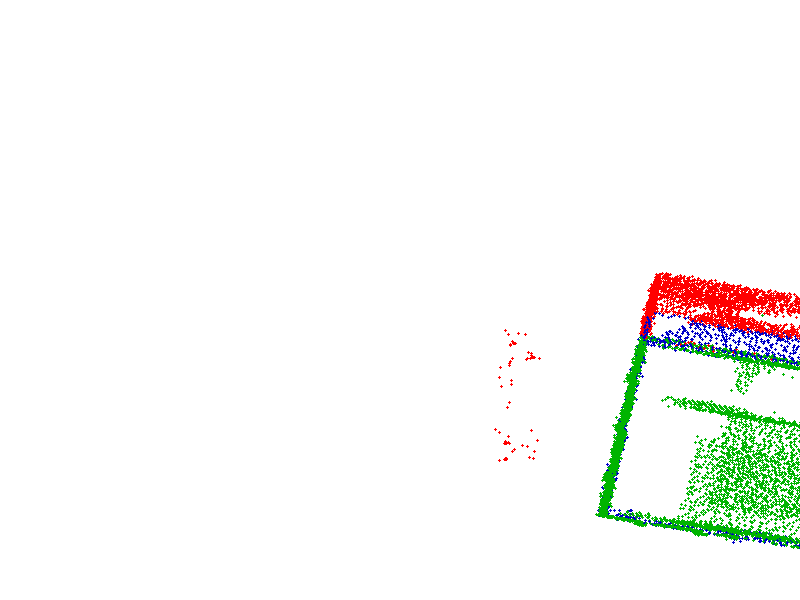

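View pics/wrist0.png

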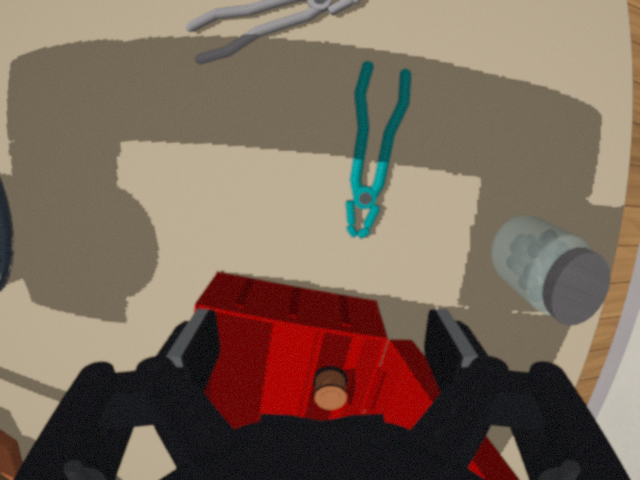

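The top map gives the box's front-left corner at about (0.435, -0.065) and a yaw of about -11°. The wrist view shows the turquoise pair at (365,150) and the jar at (550,270). Next I refine the box pose and hover over the large pliers for one close look.

```bash
cat >>h.py <<'E'
from scipy.spatial.transform import Rotation as Ro
def down(yaw):  # tool z down, tool y along world direction yaw
    y=np.array([np.cos(yaw),np.sin(yaw),0]); z=np.array([0,0,-1.]); return Ro.from_matrix(np.stack([np.cross(y,z),y,z],1)).as_quat()
def wworld(d,p,q):
    v,u=np.mgrid[:480,:640]; a=(u-d["cx"]);b=(v-d["cy"]); r=np.hypot(a,b)+1e-9; t=np.tan(np.minimum(r/d["fx"],1.5))*d["depth"]
    P=np.stack([t*a/r,t*b/r,d["depth"]],-1); M=d["mount"]; P=P@M[:3,:3].T+M[:3,3]
    return P@Ro.from_quat(q).as_matrix().T+np.array(p)
E
python3 - <<'E'
from h import *
from cell import r,optics
np.set_printoptions(precision=4,suppress=True)
qs=[]
for n in("scene","side"):
    d=pickle.load(open(n+"0.pkl","rb")); W=world(d); hsv=cv2.cvtColor(d["pixels"],cv2.COLOR_RGB2HSV)
    R=((hsv[...,0]<6)|(hsv[...,0]>174))&(hsv[...,1]>180)&(hsv[...,2]>60)
    q=W[R]; q=q[(q[:,2]>.01)&(q[:,2]<.087)]; qs.append(q)
for n,q in zip(("scene","side"),qs):
    yaw=np.radians(-11.2)
    for it in range(3):
        ex=np.array([np.cos(yaw),np.sin(yaw)]);ey=np.array([-ex[1],ex[0]]); rel=q[:,:2]-[.494,-.23]; X=rel@ex;Y=rel@ey
        m=(abs(X)<.07)&(abs(Y-.15)<.012); e=np.polyfit(X[m],Y[m],1)
        m2=(abs(Y)<.14)&(abs(X+.09)<.012)&(q[:,2]>.06); f=np.polyfit(Y[m2],X[m2],1)
        yaw+=e[0]
    print(n,np.degrees(yaw),"end wall",e,np.percentile(Y[m],[3,50,97]),"front",f,np.percentile(X[m2],[3,50,97]),m.sum(),m2.sum())
y=np.radians(15+90)
for yy in(y,y-np.pi):
    s=[r.inverse_kinematics([.508,.2,h],down(yy)) for h in(.25,.025)]; print(yy,s)
    s=[r.inverse_kinematics([.47,-.22,h],down(yy+np.radians(64))) for h in(.25,.035)]; print(yy,s)
E
```

```text
scene -10.788068255886524 end wall [-0.      0.1473] [0.1438 0.1472 0.151 ] front [ 0.0045 -0.0838] [-0.0874 -0.0838 -0.0805] 746 302
side -10.938256641149943 end wall [0.     0.1476] [0.1439 0.1475 0.1516] front [ 0.0013 -0.0892] [-0.0921 -0.0894 -0.0862] 1337 313
1.8325957145940461 [array([ 0.2898,  0.3469,  1.666 , -0.    ,  1.1287, -1.5428]), array([ 0.2898,  0.6795,  1.7981, -0.    ,  0.664 , -1.5428])]
1.8325957145940461 [array([-0.5275,  0.2981,  1.7348, -0.    ,  1.1087,  2.8061]), array([-0.5275,  0.6294,  1.869 , -0.    ,  0.6432,  2.8061])]
-1.308996938995747 [array([ 0.2898,  0.3469,  1.666 , -0.    ,  1.1287,  1.5988]), array([ 0.2898,  0.6795,  1.7981, -0.    ,  0.664 ,  1.5988])]
-1.308996938995747 [array([-0.5275,  0.2981,  1.7348, -0.    ,  1.1087, -0.3355]), array([-0.5275,  0.6294,  1.869 , -0.    ,  0.6432, -0.3355])]
```

```bash
python3 - <<'E'
from h import *
from cell import r,optics
np.set_printoptions(precision=4,suppress=True)
r.move_to([.508,.2,.25],down(np.radians(-75)))
p,q=r.current_tool_pos(),r.current_ee_rot(); d=optics.get_image("wrist"); W=wworld(d,p,q)
cv2.imwrite("pics/w1.png",d["pixels"][:,:,::-1])
k=(W[...,2]>.006)&(W[...,2]<.03)&(np.hypot(W[...,0]-.508,W[...,1]-.2)<.12)
n,l,st,c=cv2.connectedComponentsWithStats(k.astype(np.uint8)); 
for i in range(1,n):
    if st[i,4]<150: continue
    w=W[l==i]; cc,s,a=cv2.minAreaRect(w[:,:2].astype(np.float32)); print(st[i],np.array(cc),np.array(s),a,np.median(w[:,2]))
    pc=np.linalg.svd(w[:,:2]-w[:,:2].mean(0),full_matrices=False)[2][0]; an=np.arctan2(pc[1],pc[0]) if pc[0]>0 else np.arctan2(-pc[1],-pc[0]); print("pca",np.degrees(an))
    ex=np.array([np.cos(an),np.sin(an)]);ey=np.array([-ex[1],ex[0]]); X=(w[:,:2]-cc)@ex;Y=(w[:,:2]-cc)@ey
    for x in np.arange(-.09,.091,.015):
        m=abs(X-x)<.005
        if m.any(): print(round(x,3),Y[m].min(),Y[m].max())
    print(X.min(),X.max())
E
```

```text
[ 295  125   54  172 3971] [0.5038 0.2009] [0.1774 0.0555] 17.186355590820312 0.012502468926331611
pca 16.47969192418481
-0.09 -0.02513384639301078 0.023047918695055552
-0.075 -0.027363858467951443 0.02567475283682221
-0.06 -0.028456516644225004 0.02708440809556264
-0.045 -0.027455399811674816 0.025665447757826393
-0.03 -0.023327708779523285 0.02082533415745887
-0.015 -0.019527153660529848 0.017059379739265742
0.0 -0.018632742494841818 0.017552718088112932
0.015 -0.01890778316084346 0.016978338723318612
0.03 -0.019133928382974553 0.016427828797616506
0.045 -0.01443319238585203 0.012939301282759892
0.06 -0.018458356595801636 0.01624708881856588
0.075 -0.01407518668731266 0.012007964109804082
0.09 -0.009496454677672277 0.007737542260825713
-0.08888194498691364 0.0886416115245579
[394 137  38  29 471] [0.5903 0.1281] [0.045  0.0125] 74.02073669433594 0.012174930910831355
pca 74.39308557228959
-0.015 -0.005595686451584088 0.005787526257473317
0.0 -0.0060343174634549645 0.006238189142299854
0.015 -0.005601814803567514 0.0061451809174281145
-0.02248722240231446 0.022504068325957142
[204 171  21  58 551] [0.4902 0.311 ] [0.06   0.0176] 0.6632553935050964 0.010030579454159583
pca 0.13300535475465597
-0.03 -0.002333603109418517 4.070427350397721e-05
-0.015 -0.0046295250812379805 0.004911032625069681
0.0 -0.00813832398004713 0.007566806464335292
0.015 -0.008670318590569383 0.00894721824252396
0.03 -0.006743543829530481 0.008405812591641627
-0.0299998443748441 0.02998057590959584
```

View pics/w1.png

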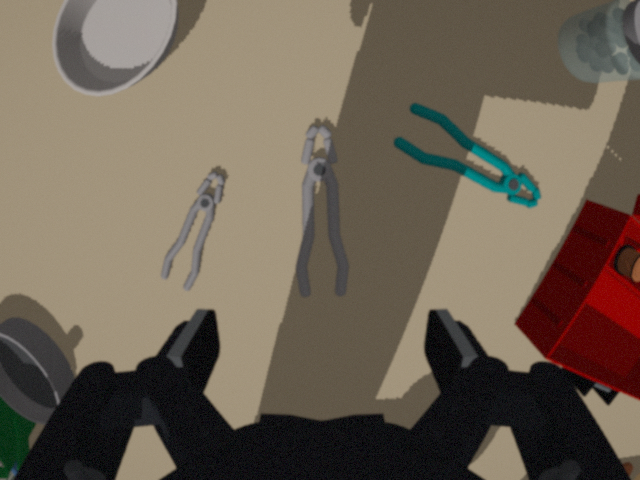

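The close view shows the large steel pliers upright at (320,210), jaws up. The fitted origin is (0.504, 0.201) with yaw 16.5°, and the 36 mm grip width and 178 mm length match the given sizes. Now I grip and lift.

```bash
python3 - <<'E'
from h import *
from cell import r,optics
np.set_printoptions(precision=4,suppress=True)
r.set_gripper(.75,50)
Q=down(np.radians(16.5-90)); g=[.5079,.2012]
r.move_to(g+[.10],Q)
r.move_linear(g+[.026],vel=.08); print(r.current_tool_pos(),r.current_contact_force())
r.set_gripper(0.,50); print(r.current_opening(),r.current_finger_force(),r.current_contact_force())
r.move_linear(g+[.25],vel=.15); r.sleep(.2)
print(r.current_opening(),r.current_finger_force(),r.current_contact_force(),r.current_t())
d=optics.get_image("wrist");pickle.dump((d,r.current_tool_pos(),r.current_ee_rot()),open("w2.pkl","wb"))
cv2.imwrite("pics/w2.png",d["pixels"][:,:,::-1])
W=wworld(d,r.current_tool_pos(),r.current_ee_rot()); k=(W[...,2]>.18)&(W[...,2]<.26)
hs=cv2.cvtColor(d["pixels"],cv2.COLOR_RGB2HSV); w=W[k&(hs[...,2]>90)]; print(len(w),w.min(0),w.max(0),np.median(w,0))
E
```

```text
[0.5082 0.2013 0.0264] [0.4537 0.1087 1.0436]
0.3985007400628064 48.97115349769592 [-2.5609 -2.124  10.5515]
0.3979467415450418 49.94133174419403 [ 0.7015  0.6096 -2.0789] 6.0
843 [0.455  0.1638 0.2237] [0.5902 0.2349 0.2594] [0.5589 0.2248 0.233 ]
```

View pics/w2.png

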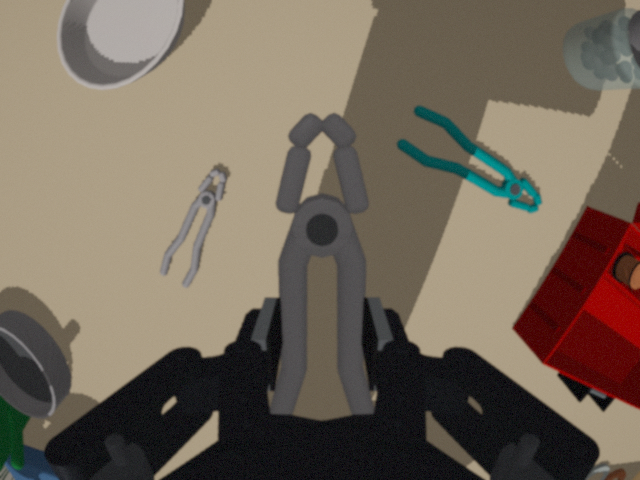

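The pliers are held squarely: opening 0.40 and about 2 N of load, seen at (322,260) between the pads. I rotate away from the lid, then carry them over and set them down with a force check.

```bash
cat >>h.py <<'E'
BY=np.radians(-10.85); C=np.array([.4945,-.23]); EX=np.array([np.cos(BY),np.sin(BY)]); EY=np.array([-EX[1],EX[0]])
def box(x,y,z): return [*(C+x*EX+y*EY),z]
E
python3 - <<'E'
from h import *
from cell import r,optics
np.set_printoptions(precision=4,suppress=True)
Q=down(BY)
r.move_to([.46,.2,.25],Q)
r.move_linear(box(-.031,.004,.25),vel=.25)
r.move_linear(box(-.031,.004,.06),vel=.15); r.sleep(.1); f0=r.current_contact_force()[2]
z=.042
r.move_linear(box(-.031,.004,z),vel=.1)
while z>.031:
    f=np.array(r.current_contact_force()); 
    if f[2]-f0>2: break
    z-=.001; r.move_linear(box(-.031,.004,z),vel=.03)
print(z,r.current_tool_pos(),f0,f)
r.set_gripper(.6,30); r.sleep(.3)
print(r.current_opening(),r.current_finger_force(),r.current_contact_force())
r.move_linear(box(-.031,.004,.28),vel=.15); r.sleep(.4)
p,q=r.current_tool_pos(),r.current_ee_rot();d=optics.get_image("wrist");pickle.dump((d,p,q),open("w3.pkl","wb"))
cv2.imwrite("pics/w3.png",d["pixels"][:,:,::-1]);print(r.current_t())
W=wworld(d,p,q); hs=cv2.cvtColor(d["pixels"],cv2.COLOR_RGB2HSV)
X=(W[...,:2]-C)@EX;Y=(W[...,:2]-C)@EY
k=(abs(X+.03)<.055)&(abs(Y)<.14)&(W[...,2]<.04)&(hs[...,1]<120); print(k.sum(),np.median(W[k],0),"X",np.percentile(X[k],[2,50,98]),"Y",np.percentile(Y[k],[2,50,98]),"z",np.percentile(W[k][:,2],[5,50,95]))
d=optics.get_image("side");cv2.imwrite("pics/s3.png",d["pixels"][:,:,::-1])
E
```

```text
0.032999999999999995 [ 0.4671 -0.2213  0.0341] -2.0557549491886333 [11.4815 -2.4183  3.2167]
0.5983481862196207 0.0 [27.8404 -6.3403  7.0802]
15.8417
3871 [ 0.4734 -0.2211  0.0193] X [-0.0511 -0.0249 -0.0026] Y [-0.085   0.004   0.0826] z [0.0085 0.0193 0.0217]
```

View pics/w3.png

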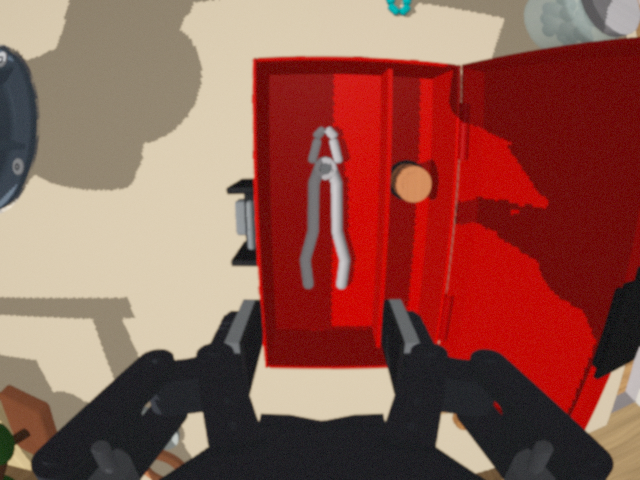

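The wrist view shows the pliers flat in the front bay at (325,210), origin at about x -26, y -1 mm and top at z 19 mm, with the lid open on the right. Next I close the gripper, go over the lid and sweep it down from behind along an arc.

```bash
cat >lid.py <<'E'
from h import *
OH,w=.028,.016
def tip(th,s,y=0):
    u=np.array([-np.cos(th),np.sin(th)]);n=np.array([np.sin(th),np.cos(th)])
    x,z=np.array([.09,.0855])+s*u+n*(.025+w*abs(np.sin(th)))
    return box(x,y,z+OH)
E
python3 - <<'E'
from lid import *
from cell import r,optics
np.set_printoptions(precision=3,suppress=True)
r.move_linear(box(-.031,0,.37),vel=.25); r.set_gripper(0.)
f0=np.array(r.current_contact_force())
for b in(box(.2,0,.37),box(.2,0,.26),tip(.8,.15),tip(0,.16)): assert r.inverse_kinematics(b,down(BY)) is not None,b
r.move_linear(box(.2,0,.37),vel=.25); r.move_linear(box(.2,0,.255),vel=.15)
for th in np.arange(1.85,.5,-.1):
    r.move_linear(tip(th,.15),vel=.08); f=np.array(r.current_contact_force())-f0
    print(round(th,2),r.current_tool_pos(),f)
    if np.linalg.norm(f)>25: print("stop");break
print(r.current_t())
d=optics.get_image("side");cv2.imwrite("pics/s4.png",d["pixels"][:,:,::-1])
E
```

```text
1.85 [ 0.663 -0.263  0.251] [ 3.631  0.676 16.609]
1.75 [ 0.649 -0.26   0.256] [2.144 1.337 9.984]
1.65 [ 0.635 -0.257  0.26 ] [0.311 1.731 5.254]
1.55 [ 0.62  -0.254  0.264] [-0.034 -1.002  0.105]
1.45 [ 0.605 -0.251  0.267] [-1.101 -0.125  0.427]
1.35 [ 0.59  -0.248  0.269] [-0.313  0.545  1.074]
1.25 [ 0.574 -0.245  0.269] [-1.551  1.224  0.64 ]
1.15 [ 0.558 -0.242  0.267] [-1.188  0.52   0.458]
1.05 [ 0.543 -0.239  0.263] [-0.724  0.397  1.352]
0.95 [ 0.528 -0.236  0.258] [-0.372  0.087  0.124]
0.85 [ 0.513 -0.234  0.251] [-0.745 -0.053  0.867]
0.75 [ 0.499 -0.231  0.242] [-0.596  0.266  1.685]
0.65 [ 0.486 -0.229  0.232] [-0.436 -0.049  1.193]
0.55 [ 0.475 -0.226  0.22 ] [ 0.939 -0.026  0.881]
24.025
```

View pics/s4.png

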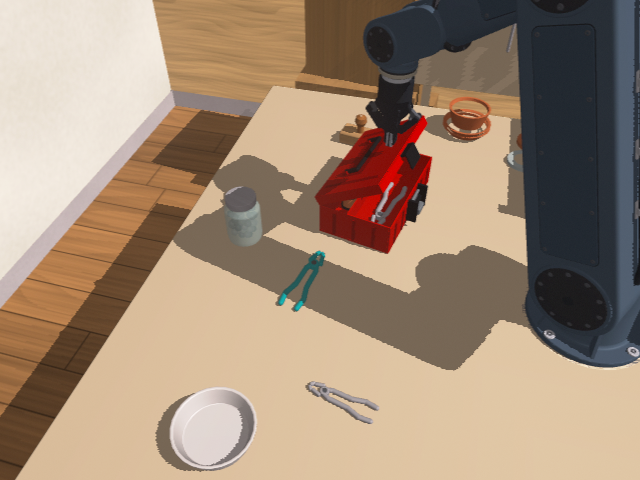

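The side view shows the lid following the fingers down to about 0.55 rad at (375,165). The pliers are visible in the bay at (390,200) and the bystanders haven't moved. I continue down and press with a force limit.

```bash
python3 - <<'E'
from lid import *
from cell import r,optics
np.set_printoptions(precision=3,suppress=True)
for th in np.arange(.45,.1,-.1): r.move_linear(tip(th,.158),vel=.08)
r.move_linear(tip(.08,.16),vel=.05); f0=0.;pk=0;z0=tip(0,.16)[2]
for z in np.arange(z0+.012,z0-.012,-.001):
    r.move_linear(box(-.07,0,z),vel=.03); f=r.current_contact_force()[2]; pk=max(pk,f)
    print(round((z-z0)*1e3,1),round((r.current_tool_pos()[2]-z0)*1e3,1),round(f,1),end=" | ")
    if f>32: break
r.sleep(.3);print(r.current_contact_force())
r.move_linear(box(-.07,0,.25),vel=.12); r.sleep(.3)
p,q=r.current_tool_pos(),r.current_ee_rot();d=optics.get_image("wrist");W=wworld(d,p,q)
for n in("side","scene"):
    s=optics.get_image(n); Ws=world(s); hs=cv2.cvtColor(s["pixels"],cv2.COLOR_RGB2HSV)
    cv2.imwrite(f"pics/{n}5.png",s["pixels"][:,:,::-1])
    for nm,V,I in((n,Ws,s["pixels"]),("wrist",W,d["pixels"])):
        h=cv2.cvtColor(I,cv2.COLOR_RGB2HSV); X=(V[...,:2]-C)@EX;Y=(V[...,:2]-C)@EY
        k=(h[...,1]>170)&(X>-.085)&(X<-.01)&(abs(Y)<.14)&(V[...,2]>.09)&(V[...,2]<.14)
        if k.sum()>20: print(nm,k.sum(),"z median",np.median(V[k][:,2]),"slope",np.polyfit(X[k],V[k][:,2],1))
print(r.current_t())
E
```

```text
12.0 12.0 -0.4 | 11.0 11.0 -0.3 | 10.0 9.9 -0.1 | 9.0 8.9 0.2 | 8.0 7.9 0.1 | 7.0 6.9 -0.7 | 6.0 5.9 -0.1 | 5.0 4.9 0.5 | 4.0 4.2 4.4 | 3.0 3.4 9.0 | 2.0 2.4 10.8 | 1.0 1.2 8.2 | 0.0 -0.1 0.4 | -1.0 -1.1 -0.2 | -2.0 -2.1 0.3 | -3.0 -3.1 -0.1 | -4.0 -4.1 0.6 | -5.0 -5.1 -0.6 | -6.0 -5.9 0.7 | -7.0 -6.1 15.0 | -8.0 -6.4 27.2 | -9.0 -6.5 39.8 | [-11.846   7.514  39.261]
side 2280 z median 0.10964412877505414 slope [0.004 0.11 ]
wrist 28599 z median 0.11183751970570957 slope [0.001 0.112]
scene 1714 z median 0.10990958516325955 slope [0.001 0.11 ]
wrist 28599 z median 0.11183751970570957 slope [0.001 0.112]
33.4
```

View pics/side5.png

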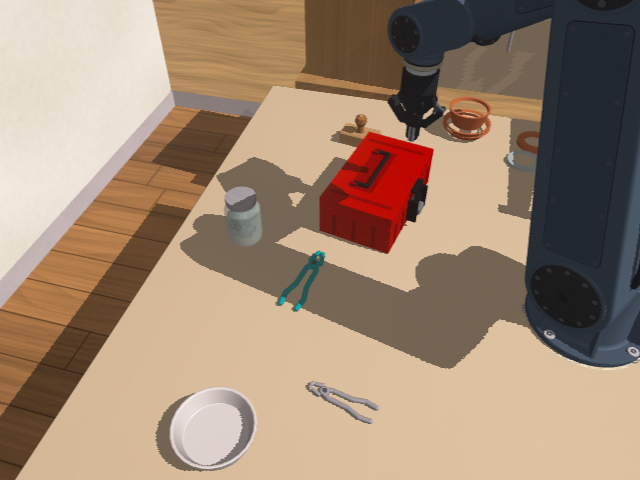

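The force rose to 11 N, then dropped as the latch snapped, and the lid reached its hard stop. In the side view at (378,190) the lid is flush, with its skin flat at 110 mm; the arm is clear and the pot, jar and block stand where they were. I'm handing in.

```bash
python3 -c "
from cell import r
print(r.hand_in())"
```

```text
the job is handed in; nothing more can be done
None
```

I set the pliers flat in the front bay and swung the lid down until it latched shut, with the bystanders left in place. The job is handed in, but the system returned no verdict; my final press peaked at 39.8 N, just under the 40 N limit if that applies to the fingertips.

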